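# Put the bench drivers back in the covered tool holder

### The job

Slide the blue cover of the tool holder fully open, then take the two drivers off the slanted rest and drop each one tip-down into its own well, the yellow one in the well with the yellow border and the red one in the well with the red border, so that both stand on the bottom of their wells. Leave the can, the toy car, the tin and the spool where they are.

Things in the scene. Friction and masses are not known exactly. Their poses are not given: they have to be found in the camera images.
- tester: Yellow-handled driver, 170 long: round handle 18 in diameter, 100 long; steel shank 6 in diameter, 70 long; 60 g. Origin at the end of the steel tip; z runs from the tip to the handle end (handle at z 70 to 170). Starts on the slanted rest, handle up, z leaning 35 degrees from vertical towards the rest's -x, the top 58 of the handle free above the board.
- driver: Red-handled driver, 170 long: round handle 18 in diameter, 100 long; steel shank 6 in diameter, 70 long; 60 g. Origin at the end of the steel tip; z runs from the tip to the handle end (handle at z 70 to 170). Starts on the slanted rest, handle up, z leaning 35 degrees from vertical towards the rest's -x, the top 58 of the handle free above the board.
- rest: Fixed wooden rest 170 wide (y), origin on the table. Its board leans 35 degrees from vertical towards -x (robot side); top edge 122 high at x = -64. The drivers lie on its +x face at y = +45 and -45 (either colour in either), tips on a ledge 35 high, between low side ribs; lift them straight up or along their own axis. Base plate 125 x 170 x 10.
- holder: Fixed grey tool holder, block 64 (x) by 262 (y) by 96 high. Origin on the table midway between its two wells; the block runs from y = +65 to -197. Square wells 25 x 25 open upward at y = +35 (yellow border) and y = -35 (red border), bottoms 6 above the table; beyond y = -65 it is solid.
- well_yellow (a point): Centre of the mouth of the yellow-bordered well, 25 x 25 and 90 deep, 96 above the table. Axes as the holder's. Hidden under the cover while that is closed.
- well_red (a point): Centre of the mouth of the red-bordered well, 25 x 25 and 90 deep, 96 above the table. Axes as the holder's. Hidden under the cover while that is closed.
- cover (a joint): Sliding travel in m of the blue cover (plate 54 x 130 x 5, its top 103 above the table). 0 = closed over both wells; it slides towards the holder's -y side to its stop at 0.130, and stays where it is left. It starts 0 to 0.025 open. Needs about 2 N.
- cover_grip (a point): Point on the cover's upright black grip bar, which moves with the cover: bar 14 (x) by 44 (y), its top 5 above this point and its foot (the cover's plate) 23 below. Axes as the holder's.
- can: Bystander: blue-labelled paint can, 66 in diameter, 100 high, origin at the centre of its underside.
- toy_car: Bystander: red toy car, 86 x 44 x 44 high, origin on the table under its middle.
- tin: Bystander: low brass-coloured tin, 80 in diameter, 45 high, origin at the centre of its underside.
- spool: Bystander: copper spool standing on end, 52 in diameter, 36 high, origin at the centre of its underside.

How it is judged (in metres and radians):
On the way:
1. the cover is slid fully open (at least 118 mm) (value of joint cover above 0.118 m), for 0.2 s.
At the end, for the whole second after the job is handed in: Yellow driver tip-down in the yellow-bordered well, red driver in the red-bordered well: each tip within 18 mm of the well's centre line and less than 10 mm above its bottom, leaning less than 0.25 rad, at rest; cover open more than 115 mm (horizontal distance between tester and well_yellow below 0.018 m and z of each of tester, driver in the frame of holder below 0.016 m and angle between each of tester, driver's own z axis and vertical below 0.25 rad and linear speed of each of tester, driver below 0.02 m/s and horizontal distance between driver and well_red below 0.018 m and value of joint cover above 0.115 m); the robot touches nothing.
It fails at once if the paint can is pushed more than 25 mm from its place, or tipped over (distance of can from where it was at the start of the episode above 0.025 m or angle between can's own z axis and vertical above 0.5 rad).
It fails at once if the toy car is pushed more than 25 mm from its place, or tipped over (distance of toy_car from where it was at the start of the episode above 0.025 m or angle between toy_car's own z axis and vertical above 0.5 rad).
It fails at once if the brass tin is pushed more than 25 mm from its place, or tipped over (distance of tin from where it was at the start of the episode above 0.025 m or angle between tin's own z axis and vertical above 0.5 rad).
It fails at once if the copper spool is pushed more than 25 mm from its place, or tipped over (distance of spool from where it was at the start of the episode above 0.025 m or angle between spool's own z axis and vertical above 0.5 rad).
It also fails if it takes over 67 s, if anything falls off the work surface, if the arm or the gripper's body presses on something with over 40 N, if the wrist force passes 120 N, or if a joint passes its speed limit or range.

### The arm

A 6-joint arm with a two-finger parallel gripper is mounted at the origin on the work surface. World frame = base frame: x ahead of the robot, y to its left, z up, the work surface at z = 0. Lengths are in mm, angles in rad, forces in N, time in s.
With the tool pointing down it reaches from about 350 to 975 mm from the base axis. Payload 7.1 kg.
Tool frame: the origin (TCP) lies midway between the tips of the shut fingers; the grasp point (between the pads) lies ctrl.tcp_to_grasp behind it (ctrl.tcp_to_grasp is the distance from the TCP to the grasp point, in mm); z points along the fingers, y is the direction in which the jaws open and shut (so a half turn about z gives the same grasp; the last joint's range is limited). The gripper opens to 88 mm and grips with 3 to 60 N. Pads are 20 mm wide; open, the fingers measure 115 mm over their backs; the gripper's body (75 mm by 178 mm) begins 61 mm behind the grasp point.
Start: joints at [-1.177, 0.423, 1.63, -0, 1.089, -0.019], TCP at [250.75, -572.476, 222.675] pointing down, gripper open.
Joint ranges: [-3, 3], [-0.9, 2.11], [0.09, 2.58], [-1.31, 4.45], [0.11, 2.69], [-2.54, 2.54]. Speed limits (rad/s): [2.39, 2.39, 3.01, 3.14, 3.14, 3.14].

### API

Orientations are given as a rotation vector (axis times angle).
In Python, from workcell import ctrl gives the robot as it stands.
- The arm moves only by the tool play_rows, never from a script. Its argument "increments" is text: rows parted by semicolons, each of 5 numbers parted by spaces: the opening, from 0 (shut) to 1 (fully open), then the shift along the world's x, y, z in m, then the turn about the world's z in degrees. A call has 1 to 20 rows; each row shifts and turns the commanded pose from where the row before left it; what a row does not reach is not made up. A row lasts 1/10 s, in which the tool goes at most 50 mm and 8.59 degrees, less where a joint would pass 70% of its speed; a pose out of reach is approached as far as the arm can. A call is refused whole if a number of a shift passes 0.05 or a number of a turn 8.59, either way. A call with a gripper value outside its range is refused whole. The fingers move at their own pace and stop on an object; the grip force is fixed at half the most. Time passes only in rows, so rows that do not move let the fingers close. It gives the time, the measured TCP pose, the force and the opening at its end, in the units of the state.
- ctrl.get_obs(): the state, without advancing time (a new reading comes with each control period).
- ctrl.get_image(name): name is "side" or "top"; returns a dict with "img" (400x640x3 uint8, red, green, blue), "range_z" (400x640 float32, mm along the optical axis (not along the pixel's ray), 0 where there is no reading), "vertical_fov" (degrees; the focal length in pixels is half the picture's height over the tangent of half this angle, whatever the lens; pixels are square), "cx", "cy" (the principal point, pixels), "origin" and "attitude" of the camera in the world. Camera axes: x right, y down, z forward; pixel columns grow to the right and rows downward; lengths in mm; the calibration is good to about 2 mm. A picture is of the moment at which its call begins.
- ctrl.close_job(): hands the job in, once; it reports no verdict.
The state is a dict: "t": time; "qpos": joint angles; "qvel": joint speeds; "joint_torque": joint torques, N m; "ee_pos": TCP position; "orientation": TCP orientation; "ft_force": force on the tool from outside, world axes, zero at the start; "moment": the same for the moment, N m; "width": finger opening in mm.
Only numpy, scipy, OpenCV 4.12 (cv2) and the standard library are available. Lean on these libraries where they do the work, as an engineer would, in place of code of your own. Each camera call takes 0.05 s, during which the arm holds its last target. There are 200 camera calls.

## Working session

There is one attempt and no reset: what is moved stays moved. The work goes in short steps, Python scripts to look and compute and a tool call to move; the robot and the scene stay as the last step left them, time stands still between calls to the robot, and variables do not carry over. Pictures are saved under pics/ and viewed, on a budget of 10 in all, crops included, one or two more only if the job needs it, and the job is handed in when it is done.

Besides the shell and the picture viewer there is one more tool, called as name(argument=value, ...), one argument or row to a line, values as JSON. play_rows: Moves the arm, as the interface text tells. Its arguments: {"type":"object","properties":{"increments":{"type":"string"}},"required":["increments"]}

```bash
ls; mkdir -p pics; python3 - <<'E'
from workcell import ctrl
import cv2,numpy as np
o=ctrl.get_obs(); print({k:np.round(v,3) for k,v in o.items()}, ctrl.tcp_to_grasp)
for n in ("side","top"):
    d=ctrl.get_image(n); np.savez(f"pics/{n}0.npz",**d); cv2.imwrite(f"pics/{n}0.png",d["img"][:,:,::-1])
    print(n,d["vertical_fov"],d["cx"],d["cy"],d["origin"],d["attitude"],(d["range_z"]>0).mean(),[k for k in d])
E
```

```text
pics
{'t': np.float64(0.0), 'qpos': array([-1.177,  0.424,  1.631, -0.   ,  1.089, -0.019]), 'qvel': array([-0.001,  0.001, -0.   , -0.   , -0.   ,  0.001]), 'joint_torque': array([ 0.0000e+00, -5.4462e+01, -2.7366e+01,  6.4000e-02,  2.3000e-02,
       -0.0000e+00]), 'ee_pos': array([ 250.513, -571.995,  221.919]), 'orientation': array([-3.073, -0.643,  0.   ]), 'ft_force': array([0.543, 0.207, 0.292]), 'moment': array([ 0.007,  0.005, -0.029]), 'width': np.float64(87.661)} 18.700000000000003
side 57.61857113001943 320.3754732691307 201.68638809418056 [436.52645015 742.37074213 602.17626492] [-0.26041377  2.7059299  -1.3950289 ] 0.9959453125 ['img', 'range_z', 'vertical_fov', 'cx', 'cy', 'origin', 'attitude']
top 52.61921266435707 322.7764447058616 196.74708188096906 [ 390.21501525  111.07529748 1220.99527209] [-2.15515898  2.15813995 -0.169996  ] 0.99576171875 ['img', 'range_z', 'vertical_fov', 'cx', 'cy', 'origin', 'attitude']
```

View pics/side0.png

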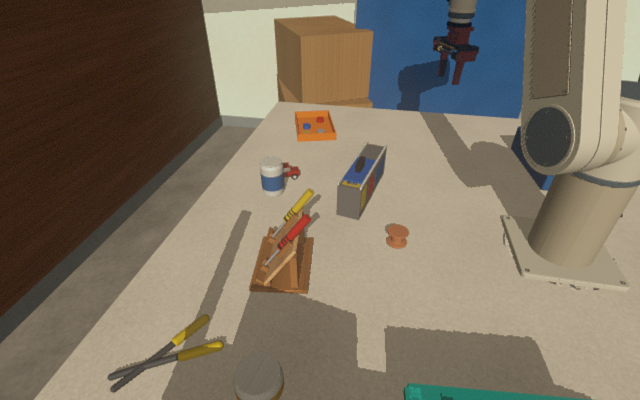

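View pics/top0.png

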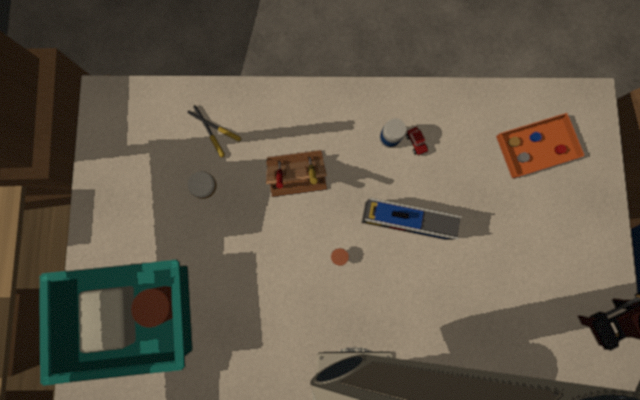

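Top: holder about (412,220) with the black grip at (402,215), red driver at (279,180), yellow at (313,176), can (394,132), car (417,140), spool (340,256). The side view agrees: drivers lean towards the robot. Now I'll measure.

```bash
cat > h.py <<'E'
import numpy as np,cv2
from scipy.spatial.transform import Rotation as R
def pts(d):
    f=200/np.tan(np.radians(float(d["vertical_fov"]))/2); z=d["range_z"].astype(float)
    v,u=np.mgrid[:400,:640]
    p=np.stack([(u-d["cx"])/f*z,(v-d["cy"])/f*z,z],-1)
    return p@R.from_rotvec(d["attitude"]).as_matrix().T+d["origin"]
def cast(d,uv,h):
    f=200/np.tan(np.radians(float(d["vertical_fov"]))/2)
    r=R.from_rotvec(d["attitude"]).apply([(uv[0]-d["cx"])/f,(uv[1]-d["cy"])/f,1]); o=d["origin"]
    return o+r*(h-o[2])/r[2]
def hsv(d): return cv2.cvtColor(d["img"],cv2.COLOR_RGB2HSV)
E
python3 - <<'E'
from h import *
np.set_printoptions(precision=1,suppress=True)
for n in ("side","top"):
    d=dict(np.load(f"pics/{n}0.npz")); P=pts(d); H=hsv(d); X,Y,Z=P[...,0],P[...,1],P[...,2]
    print(n,"table z",np.median(Z[(abs(X-550)<30)&(abs(Y-0)<300)]))
    box=lambda u0,u1,v0,v1:np.pad(np.ones((v1-v0,u1-u0),bool),((v0,400-v1),(u0,640-u1)))
    hb,rb=(box(355,470,190,245),box(260,335,145,200)) if n=="top" else (box(330,395,140,225),box(245,320,180,295))
    # block top
    m=hb&(Z>85)&(Z<110)
    if m.sum()>20:
        print(" holder top rect",cv2.minAreaRect(P[m][:,:2].astype(np.float32)),m.sum(),"z",np.median(Z[m]))
    h,s,v=H[...,0],H[...,1],H[...,2]
    m2=hb&(Z>85)&(h>100)&(h<130)&(s>120)&(v>60); print(" cover",cv2.minAreaRect(P[m2][:,:2].astype(np.float32)),np.median(P[m2],0),m2.sum())
    m3=hb&(Z>112); print(" grip",np.median(P[m3],0),P[m3].min(0),P[m3].max(0),m3.sum())
    m=rb&(Z>6); print(" rest",cv2.minAreaRect(P[m][:,:2].astype(np.float32)),m.sum())
    for c,mm in (("red",((h<6)|(h>172))&(s>150)),("yel",(h>20)&(h<34)&(s>130))):
        mm=mm&rb&(v>70)&(Z>60); q=P[mm]
        if len(q)<5: print(c,len(q));continue
        c0=np.median(q,0); w=np.linalg.svd(q-q.mean(0))[2][0]; w*=np.sign(w[2]); t=(q-c0)@w
        print(" ",c,len(q),"med",c0,"axis",np.round(w,2),"hi",q[t>np.quantile(t,.9)].mean(0),"lo",q[t<np.quantile(t,.1)].mean(0),q[:,2].max())
    for c,bb in (("can",(380,408,118,148)),("car",(408,430,125,155)),("spool",(330,350,247,267))):
        if n=="top": q=P[box(*bb)&(Z>12)]; print(" ",c,q.min(0),q.max(0))
E
```

```text
side table z 1.006927499537369
 holder top rect ((485.2743225097656, -158.9197998046875), (266.3426208496094, 66.04973602294922), 78.48059844970703) 1194 z 101.49798696859341
 cover ((496.5859680175781, -112.48001861572266), (122.3853759765625, 48.98070526123047), 79.33160400390625) [491.4 -82.3 103.1] 85
 grip [ 491.1 -102.2  130.4] [ 436.5 -139.4  113. ] [503.6 742.4 602.2] 114
 rest ((596.1184692382812, 312.8194580078125), (141.79171752929688, 911.1896362304688), 14.22239875793457) 4291
  red 287 med [585.3 216.4 148.1] axis [-0.3  0.7  0.7] hi [558.5 249.7 204.9] lo [616.8 220.  108.2] 602.1762649154765
  yel 250 med [599.1 127.4 145.9] axis [-0.6 -0.1  0.8] hi [578.1 121.1 175.4] lo [630.2 131.5 106.4] 179.05705985634575
top table z 1.2850118143794589
 holder top rect ((488.8046875, -158.7440185546875), (261.9826354980469, 65.72795104980469), 78.27245330810547) 2101 z 101.40717347124587
 cover ((473.80126953125, -30.108108520507812), (92.98147583007812, 314.69366455078125), 14.166590690612793) [ 493.8 -111.4  103.7] 648
 grip [ 494.  -111.7  131.7] [ 390.2 -142.3  112.2] [ 508.   111.1 1221. ] 130
 rest ((556.3553466796875, 163.77952575683594), (332.6871337890625, 218.12554931640625), 0.22235293686389923) 2348
  red 63 med [575.6 210.3 173.1] axis [-0.7 -0.2  0.7] hi [566.  207.6 176.3] lo [604.1 216.1 135.4] 182.0351114192506
  yel 68 med [590.3 121.1 171.8] axis [-0.2 -0.   1. ] hi [555.2 119.9 328.4] lo [619.7 126.2 131.6] 1220.995272091608
  can [ 390.2 -170.4   12.7] [ 778.2  111.1 1221. ]
  car [ 390.2 -230.4   12.6] [ 778.8  111.1 1221. ]
  spool [358.   17.6  30.6] [ 406.9  111.1 1221. ]
```

Measurements check out: block 262 x 66, top about 101 (given as 96 to 103), grip top 131, drivers 90 apart. Holder y axis is at 78.3°, origin about (500,-94), and the grip bar about (494,-112). First I move beside the bar with shut fingers, then I push.

play_rows(
  increments="0 0.0182 0.0370 -0.003 -2.52;0 0.0182 0.0370 -0.003 -2.52;0 0.0182 0.0370 -0.003 -2.52;0 0.0182 0.0370 -0.003 -2.52;0 0.0182 0.0370 -0.003 -2.52;0 0.0182 0.0370 -0.003 -2.52;0 0.0182 0.0370 -0.003 -2.52;0 0.0182 0.0370 -0.003 -2.52;0 0.0182 0.0370 -0.003 -2.52;0 0.0182 0.0370 -0.003 -2.52;0 0.0182 0.0370 -0.003 -2.52;0 0.0182 0.0370 -0.003 -2.52;0 0.0182 0.0370 -0.003 -2.52;0 0.0182 0.0370 -0.003 -2.52;0 0 0 0 0;0 0 0 0 0;0 0 0 0 0",
)

```text
t: 1.8
ee_pos: [504.9, -55.0, 180.5]
orientation: [3.125, -0.318, -0.001]
ft_force: [0.4, 0.2, -0.2]
width: 0.1
```

play_rows(
  increments="0 0 0 -0.034 0;0 0 0 -0.034 0;0 0 0 0 0;0 -0.002 -0.0098 0 0;0 -0.002 -0.0098 0 0;0 -0.002 -0.0098 0 0;0 -0.002 -0.0098 0 0;0 -0.002 -0.0098 0 0;0 -0.002 -0.0098 0 0;0 -0.002 -0.0098 0 0;0 -0.002 -0.0098 0 0;0 -0.002 -0.0098 0 0;0 -0.002 -0.0098 0 0;0 -0.002 -0.0098 0 0;0 -0.002 -0.0098 0 0;0 0 0 0 0;0 0 0 0 0",
)

```text
t: 3.5
ee_pos: [481.1, -172.4, 112.4]
orientation: [-3.125, 0.319, 0.001]
ft_force: [-0.1, -0.6, 0.2]
width: 0.5
```

play_rows(
  increments="0 -0.001 -0.0049 0 0;0 -0.001 -0.0049 0 0;0 0 0 0 0",
)

```text
t: 3.8
ee_pos: [479.3, -182.2, 112.6]
orientation: [3.125, -0.318, -0.001]
ft_force: [-0.2, -0.3, 0.1]
width: 0.2
```

play_rows(
  increments="0 -0.0006 -0.0029 0 0;0 -0.0006 -0.0029 0 0;0 0 0 0 0",
)

```text
t: 4.1
ee_pos: [478.3, -188.0, 112.7]
orientation: [3.125, -0.318, 0.0]
ft_force: [-0.3, -0.4, -1.2]
width: 0.6
```

```bash
cat > look.py <<'E'
import sys; from workcell import ctrl; from h import *
n,t,u0,u1,v0,v1=sys.argv[1],sys.argv[2],*map(int,sys.argv[3:7])
d=ctrl.get_image(n); np.savez(f"pics/{n}{t}.npz",**d)
c=d["img"][v0:v1,u0:u1,::-1]; k=min(800/c.shape[1],600/c.shape[0])
cv2.imwrite(f"pics/{n}{t}.png",cv2.resize(c,None,fx=k,fy=k,interpolation=cv2.INTER_CUBIC)); print("scale",k)
E
python3 look.py side 1 320 420 130 230
```

```text
scale 6.0
```

View pics/side1.png

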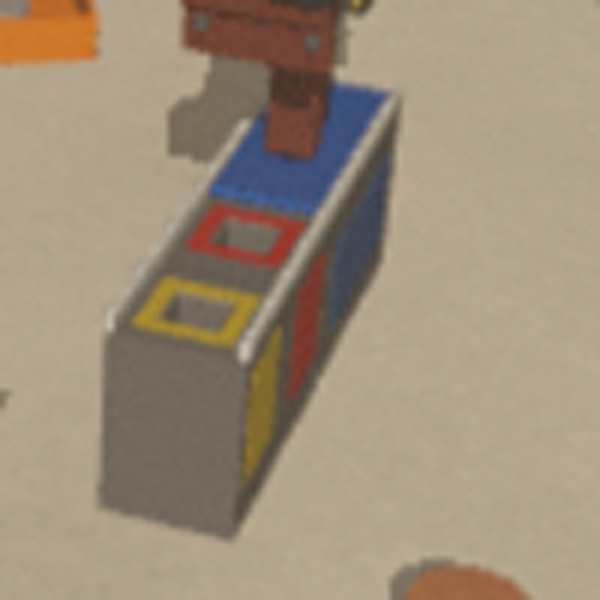

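Both wells are exposed: the yellow border is at crop (200,312), the red at (247,237), and the cover's edge is just past the red border. I'll keep pushing until I feel the stop.

play_rows(
  increments="0 -0.0006 -0.0029 0 0;0 -0.0006 -0.0029 0 0",
)

```text
t: 4.35
ee_pos: [477.5, -192.1, 112.8]
orientation: [-3.122, 0.32, -0.001]
ft_force: [6.8, 23.8, 4.8]
width: 0.4
```

play_rows(
  increments="0 -0.0006 -0.0029 0 0",
)

```text
t: 4.45
ee_pos: [477.4, -192.3, 112.9]
orientation: [-3.117, 0.323, -0.001]
ft_force: [13.1, 41.5, 7.8]
width: 0.4
```

play_rows(
  increments="0 -0.0004 -0.002 0 0;0 0 0 0 0",
)

```text
t: 4.65
ee_pos: [477.4, -192.3, 112.9]
orientation: [-3.115, 0.322, -0.001]
ft_force: [10.5, 39.3, 6.5]
width: 0.1
```

The stop is reached at about 40 N. I'll back off, lift, and measure the wells and drivers.

play_rows(
  increments="0 0.003 0.0147 0 0;0 0 0 0.04 0;0 0 0 0.04 0;0 -0.04 -0.01 0.04 0;0 -0.04 -0.02 0 0;0 -0.04 -0.02 0 0;0 -0.02 -0.02 0 0;0 0 0 0 0;0 0 0 0 0",
)

```text
t: 5.55
ee_pos: [344.2, -252.9, 227.8]
orientation: [3.125, -0.321, 0.001]
ft_force: [0.6, 0.8, 0.2]
width: 0.5
```

```bash
python3 - <<'E'
from workcell import ctrl; from h import *
np.set_printoptions(precision=1,suppress=True)
ax=np.array([.979,-.203]); ay=np.array([.203,.979])
for n in ("side","top"):
    d=ctrl.get_image(n); np.savez(f"pics/{n}2.npz",**d); P=pts(d); H=hsv(d); X,Y,Z=P[...,0],P[...,1],P[...,2]; h,s,v=H[...,0],H[...,1],H[...,2]
    nearH=(abs(X-487)<60)&(abs(Y+159)<160); nearR=(abs(X-600)<120)&(abs(Y-165)<120)
    red=((h<6)|(h>172))&(s>120)&(v>50); yel=(h>20)&(h<34)&(s>110)&(v>50); blue=(h>100)&(h<130)&(s>120)&(v>50)
    print(n)
    for c,m in (("red",red),("yel",yel),("blue",blue)):
        q=P[m&nearH&(Z>93)&(Z<112)]
        if len(q)<8: print(c,len(q)); continue
        L=np.stack([q[:,:2]@ax,q[:,:2]@ay],1); lo,hi=np.percentile(L,[2,98],axis=0); m_=(lo+hi)/2
        print("  mouth" if c!="blue" else "  cover",c,len(q),"mid",m_[0]*ax+m_[1]*ay,"size",hi-lo,"z",np.median(q[:,2]))
    for c,m in (("red",red),("yel",yel)):
        q=P[m&nearR&(Z>60)&(Z<190)]
        for k in range(3):
            c0=q.mean(0); w=np.linalg.svd(q-c0)[2][0]; w*=np.sign(w[2]); r=np.linalg.norm(np.cross(q-c0,w),axis=1); q=q[r<10]
        zz=[ (z,c0+w*(z-c0[2])/w[2]) for z in (130,155,175)]
        print("  drv",c,len(q),"axis",np.round(w,2),[p for _,p in zz],"zmax",q[:,2].max())
E
```

```text
side
  mouth red 79 mid [ 492.1 -127.8] size [43.7 44.7] z 96.8761575412318
  mouth yel 110 mid [506.  -60.3] size [44.6 43.9] z 96.91576680017903
  cover blue 118 mid [ 473.8 -214.6] size [ 45.5 116.5] z 103.39084759425157
  drv red 292 axis [-0.6 -0.1  0.8] [array([599.4, 218.1, 130. ]), array([580.7, 215.2, 155. ]), array([565.8, 212.9, 175. ])] zmax 179.6970780222486
  drv yel 261 axis [-0.6 -0.1  0.8] [array([611.5, 128.9, 130. ]), array([592.8, 126.1, 155. ]), array([577.9, 123.9, 175. ])] zmax 179.49039609918304
top
  mouth red 166 mid [ 494.3 -129.4] size [44.8 42.5] z 97.34657558633398
  mouth yel 156 mid [508.6 -60.8] size [44.6 41.5] z 97.04148985852714
  cover blue 682 mid [ 475.2 -221.4] size [ 46.5 122.7] z 103.5460961578483
  drv red 86 axis [-0.6 -0.1  0.8] [array([609.6, 214.8, 130. ]), array([589.3, 210.5, 155. ]), array([573.1, 207. , 175. ])] zmax 180.61445482512954
  drv yel 86 axis [-0.6 -0.1  0.8] [array([622.6, 125. , 130. ]), array([601.7, 121.3, 155. ]), array([585. , 118.3, 175. ])] zmax 182.06599598039907
```

Wells: yellow (507.3,-60.5), red (493.2,-128.6), 69.5 apart against 70 given. The cover is about 126–130 open. Handle axes at z≈152: yellow (594,121.5), red (582,211). Yellow first.

play_rows(
  increments="1 0.0208 0.0312 0 1.67;1 0.0208 0.0312 0 1.67;1 0.0208 0.0312 0 1.67;1 0.0208 0.0312 0 1.67;1 0.0208 0.0312 0 1.67;1 0.0208 0.0312 0 1.67;1 0.0208 0.0312 0 1.67;1 0.0208 0.0312 0 1.67;1 0.0208 0.0312 0 1.67;1 0.0208 0.0312 0 1.67;1 0.0208 0.0312 0 1.67;1 0.0208 0.0312 0 1.67;1 0 0 0 0;1 0 0 0 0;1 0 0 0 0",
)

```text
t: 7.15
ee_pos: [593.1, 122.0, 227.0]
orientation: [3.133, 0.231, -0.002]
ft_force: [-0.4, -0.3, 0.1]
width: 87.5
```

play_rows(
  increments="1 0.001 0 -0.035 0;1 0 0 -0.03 0;1 0 0 -0.02 0;1 0 0 -0.009 0;1 0 0 0 0;0 0 0 0 0;0 0 0 0 0;0 0 0 0 0;0 0 0 0 0;0 0 0 0 0;0 0 0 0 0;0 0 0 0 0;0 0 0 0 0",
)

```text
t: 8.45
ee_pos: [594.9, 122.0, 133.5]
orientation: [-3.133, -0.231, 0.0]
ft_force: [-0.8, -1.4, -0.8]
width: 27.4
```

play_rows(
  increments="0 0 0 0 0;0 0 0 0 0;0 0 0 0 0;0 0 0 0 0",
)

```text
t: 8.85
ee_pos: [595.0, 121.7, 133.4]
orientation: [3.133, 0.23, -0.0]
ft_force: [0.5, -3.3, -0.5]
width: 17.2
```

play_rows(
  increments="0 0 0 0.01 0;0 0 0 0.02 0;0 0 0 0.03 0;0 0 0 0.03 0;0 0 0 0.03 0;0 0 0 0 0;0 0 0 0 0",
)

```text
t: 9.55
ee_pos: [595.0, 122.4, 254.4]
orientation: [-3.132, -0.231, -0.002]
ft_force: [-0.1, -0.5, -1.0]
width: 17.1
```

```bash
python3 look.py side 3 200 400 60 220; cat > drv.py <<'E'
import sys; from workcell import ctrl; from h import *
np.set_printoptions(precision=1,suppress=True)
o=ctrl.get_obs(); T=o["ee_pos"]; print("tcp",T,"w",o["width"],"F",o["ft_force"])
for n in ("side","top"):
    d=ctrl.get_image(n); P=pts(d); H=hsv(d); X,Y,Z=P[...,0],P[...,1],P[...,2]; h,s,v=H[...,0],H[...,1],H[...,2]
    m=((h>20)&(h<34)&(s>120)&(v>60)) if sys.argv[1]=="y" else (((h<5)|(h>174))&(s>165)&(v>60))
    q=P[m&(np.hypot(X-T[0],Y-T[1])<110)&(Z>float(sys.argv[2]))&(Z<T[2]+70)]
    for k in range(3):
        if len(q)<8: break
        c=q.mean(0); w=np.linalg.svd(q-c)[2][0]; w*=np.sign(w[2]); q=q[np.linalg.norm(np.cross(q-c,w),axis=1)<10]
    if len(q)>=8:
        t=(q-c)@w; lo=c+w*np.percentile(t,2); print(n,len(q),"axis",np.round(w,2),"lean",np.degrees(np.arccos(w[2])),"lo",lo,"hi",c+w*np.percentile(t,98),"tip~",lo-70*w)
    else: print(n,len(q))
E
python3 drv.py y 110
```

```text
scale 3.75
tcp [594.3 122.2 253.1] w 17.52133536625271 F [ 0.7  0.6 -0.7]
side 193 axis [-0.6 -0.1  0.8] lean 37.9647560017014 lo [633.7 135.2 217. ] hi [574.2 126.8 294. ] tip~ [676.3 141.2 161.8]
top 4
```

View pics/side3.png

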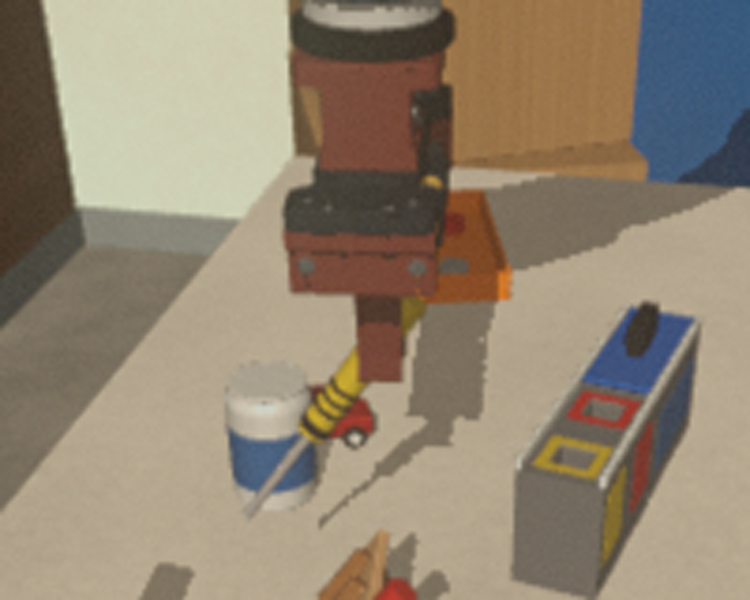

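Yellow is held and still leaning about 35° (handle base at crop (315,425), tip at (250,512)). I'll turn it into holder axes with the tip above the yellow well, then use the well wall to swing it upright in the pads.

play_rows(
  increments="0 -0.0206 -0.0208 0 -2.51;0 -0.0206 -0.0208 0 -2.51;0 -0.0206 -0.0208 0 -2.51;0 -0.0206 -0.0208 0 -2.51;0 -0.0206 -0.0208 0 -2.51;0 -0.0206 -0.0208 0 -2.51;0 -0.0206 -0.0208 0 -2.51;0 -0.0206 -0.0208 0 -2.51;0 0 0 -0.015 0;0 0 0 -0.01 0;0 0 0 0 0;0 0 0 0 0;0 0 0 0 0",
)

```text
t: 11.0
ee_pos: [430.6, -44.1, 228.6]
orientation: [-3.125, 0.318, -0.0]
ft_force: [-0.0, 0.1, -0.9]
width: 17.7
```

```bash
python3 drv.py y 110; python3 look.py side 4 310 410 110 210;python3 look.py top 4 350 470 170 270
```

```text
tcp [430.6 -44.1 228.6] w 17.680230350709085 F [-0.   0.1 -0.9]
side 149 axis [-0.6  0.1  0.8] lean 36.5474567915349 lo [470.7 -44.3 191.1] hi [412.9 -35.2 270. ] tip~ [511.8 -50.8 134.9]
top 0
scale 6.0
scale 6.0
```

View pics/side4.png

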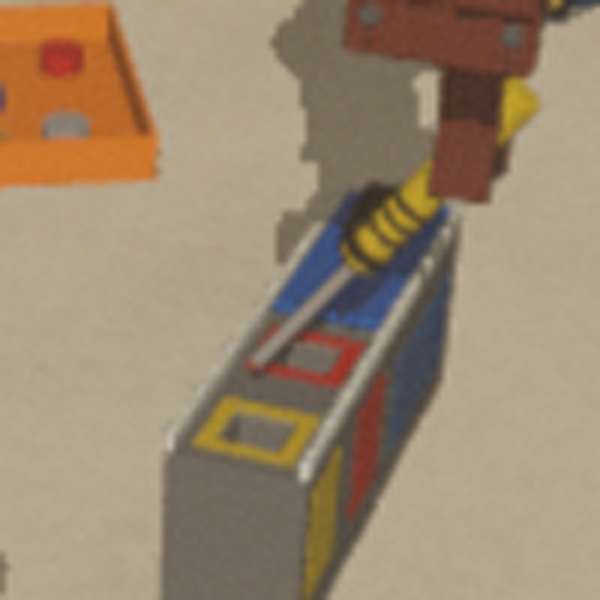

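View pics/top4.png

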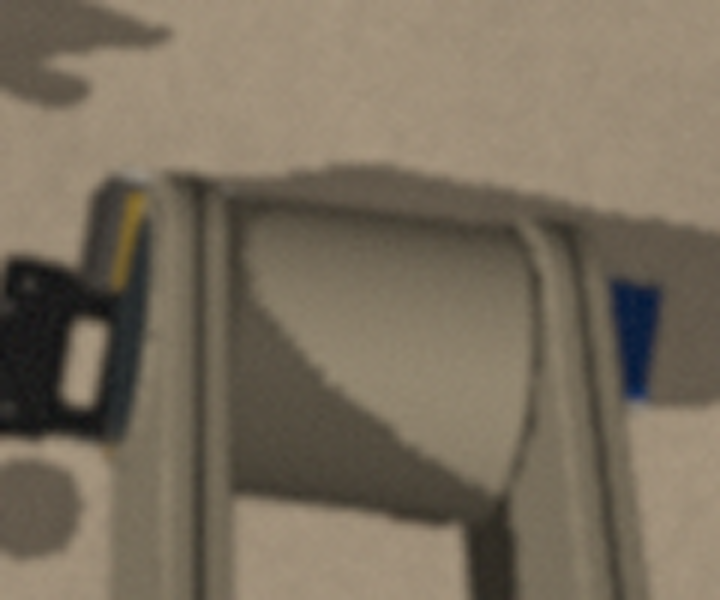

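The top view is blocked by the arm. In the side crop the tip is at (260,362), pixel (353.3,170.3), so I'll cast that ray at the expected tip height.

```bash
python3 - <<'E'
from h import *
d=dict(np.load("pics/side4.npz"));P=pts(d)
for z in (120,125,130,135): print(cast(d,(353.3,170.3),z).round(1))
print(P[169:172,352:357].round(0).tolist())
E
```

```text
[507.1 -77.  120. ]
[506.3 -68.5 125. ]
[505.6 -60.  130. ]
[504.9 -51.5 135. ]
[[[509.0, -60.0, 134.0], [507.0, -60.0, 134.0], [504.0, -56.0, 137.0], [507.0, -125.0, 96.0], [504.0, -131.0, 93.0]], [[509.0, -60.0, 130.0], [506.0, -59.0, 131.0], [509.0, -118.0, 97.0], [507.0, -124.0, 94.0], [504.0, -127.0, 92.0]], [[514.0, -116.0, 94.0], [511.0, -114.0, 96.0], [508.0, -113.0, 97.0], [505.0, -114.0, 97.0], [503.0, -115.0, 96.0]]]
```

play_rows(
  increments="0 0.004 -0.001 0 0;0 0 0 -0.015 0;0 0 0 -0.015 0;0 0 0 -0.01 0;0 0 0 -0.008 0;0 0 0 0 0;0 0 0 0 0",
)

```text
t: 11.9
ee_pos: [434.4, -45.4, 180.7]
orientation: [-3.125, 0.319, -0.0]
ft_force: [-0.0, 0.1, -0.5]
width: 17.7
```

play_rows(
  increments="0 0.0049 -0.001 -0.002 0;0 0.0049 -0.001 -0.001 0;0 0.0049 -0.001 0 0;0 0.0049 -0.001 0 0;0 0.0049 -0.001 0 0;0 0.0049 -0.001 0 0;0 0 0 0 0;0 0 0 0 0",
)

```text
t: 12.7
ee_pos: [463.7, -51.4, 177.3]
orientation: [-3.125, 0.319, -0.0]
ft_force: [-1.7, 0.4, -1.0]
width: 17.6
```

```bash
python3 drv.py y 110
```

```text
tcp [463.7 -51.4 177.3] w 17.627088963793852 F [-1.7  0.4 -1. ]
side 125 axis [-0.5  0.1  0.9] lean 27.280303427239197 lo [487.8 -48.1 133.9] hi [443.6 -40.7 220.9] tip~ [519.5 -53.5  71.7]
top 0
```

play_rows(
  increments="0 0.0049 -0.001 0 0;0 0.0049 -0.001 0 0;0 0.0049 -0.001 0 0;0 0.0049 -0.001 0 0;0 0.0049 -0.001 0 0;0 0.0049 -0.001 0 0;0 0.0049 -0.001 0 0;0 0.0049 -0.001 0 0;0 0.0049 -0.001 0 0;0 0.0049 -0.001 0 0;0 0.004 -0.001 0 0;0 0 0 0 0;0 0 0 0 0",
)

```text
t: 14.1
ee_pos: [516.8, -62.4, 177.4]
orientation: [-3.125, 0.319, -0.001]
ft_force: [-1.6, 1.1, 0.0]
width: 14.8
```

```bash
python3 drv.py y 110
```

```text
tcp [516.8 -62.4 177.4] w 14.817856179715964 F [-1.6  1.1  0. ]
side 199 axis [-0.1  0.   1. ] lean 6.937873650681185 lo [508.3 -52.4 130. ] hi [496.7 -52.2 225.6] tip~ [516.8 -52.5  60.5]
top 0
```

The handle has crept towards the pads' -x edge (width 14.8), but the lean is only 7° and the shoulder is centred over the well. Lowering slowly while it's still held.

play_rows(
  increments="0 0 0 -0.005 0;0 0 0 -0.005 0;0 0 0 -0.005 0;0 0 0 -0.005 0;0 0 0 0 0",
)

```text
t: 14.7
ee_pos: [515.9, -62.3, 156.5]
orientation: [-3.125, 0.319, 0.003]
ft_force: [-1.7, 0.2, -1.8]
width: 15.0
```

```bash
python3 drv.py y 105
```

```text
tcp [515.9 -62.3 156.5] w 15.045844237335745 F [-1.7  0.2 -1.8]
side 200 axis [-0.1  0.   1. ] lean 7.275755993636283 lo [508.  -53.4 109.4] hi [496.  -51.7 204.5] tip~ [516.8 -54.6  40. ]
top 0
```

play_rows(
  increments="0 0 0 -0.005 0;0 0 0 -0.005 0;0 0 0 -0.005 0;0 0 0 -0.005 0;0 0 0 0 0",
)

```text
t: 15.3
ee_pos: [516.0, -62.3, 136.6]
orientation: [-3.125, 0.319, 0.002]
ft_force: [-1.1, 0.7, -1.7]
width: 15.0
```

```bash
python3 drv.py y 105
```

```text
tcp [516.  -62.3 136.6] w 14.992597847853174 F [-1.1  0.7 -1.7]
side 157 axis [-0.1  0.   1. ] lean 6.635593838281036 lo [505.  -52.8 106.9] hi [496.2 -51.  184.7] tip~ [513.  -54.4  37.4]
top 0
```

play_rows(
  increments="0 0 0 -0.004 0;0 0 0 -0.003 0;0 0 0 0 0;1 0 0 0 0;1 0 0 0 0;1 0 0 0 0;1 0 0 0 0;1 0 0 0 0;1 0 0 0.03 0;1 0 0 0.04 0;1 0 0 0.04 0;1 0 0 0 0;1 0 0 0 0",
)

```text
t: 16.7
ee_pos: [517.0, -62.4, 241.3]
orientation: [3.125, -0.319, 0.004]
ft_force: [-0.1, -0.1, -0.5]
width: 87.8
```

```bash
python3 drv.py y 105
```

```text
tcp [517.  -62.4 241.3] w 87.81433566423526 F [-0.1 -0.1 -0.5]
side 166 axis [-0.1  0.   1. ] lean 7.5874488024929905 lo [500.8 -50.8 106.8] hi [491.8 -50.8 174.8] tip~ [510.1 -50.9  37.5]
top 17 axis [-0.1  0.   1. ] lean 7.128786737466022 lo [502.8 -50.1 114.3] hi [495.2 -48.1 177.5] tip~ [511.2 -52.4  44.9]
```

Yellow stands in its well: top at z≈176, lean 7.3° (0.13 rad). Now red.

play_rows(
  increments="1 0.0078 0.0342 0 2.52;1 0.0078 0.0342 0 2.52;1 0.0078 0.0342 0 2.52;1 0.0078 0.0342 0 2.52;1 0.0078 0.0342 0 2.52;1 0.0078 0.0342 0 2.52;1 0.0078 0.0342 0 2.52;1 0.0078 0.0342 0 2.52;1 0 0 -0.02 0;1 0 0 0 0;1 0 0 0 0;1 0 0 0 0",
)

```text
t: 18.0
ee_pos: [578.9, 210.5, 220.4]
orientation: [3.133, 0.231, -0.001]
ft_force: [0.1, -0.2, 0.4]
width: 87.7
```

play_rows(
  increments="1 0 0 -0.03 0;1 0 0 -0.03 0;1 0 0 -0.018 0;1 0 0 -0.009 0;1 0 0 0 0;0 0 0 0 0;0 0 0 0 0;0 0 0 0 0;0 0 0 0 0;0 0 0 0 0;0 0 0 0 0;0 0 0 0 0;0 0 0 0 0;0 0 0 0 0;0 0 0 0 0;0 0 0 0 0;0 0 0 0 0",
)

```text
t: 19.7
ee_pos: [578.9, 210.6, 133.4]
orientation: [3.132, 0.232, -0.0]
ft_force: [1.2, -4.7, -0.2]
width: 17.6
```

play_rows(
  increments="0 0 0 0.01 0;0 0 0 0.02 0;0 0 0 0.03 0;0 0 0 0.03 0;0 0 0 0.03 0;0 0 0 0 0;0 0 0 0 0",
)

```text
t: 20.4
ee_pos: [579.0, 211.8, 254.2]
orientation: [-3.132, -0.233, -0.002]
ft_force: [0.5, -0.0, -2.0]
width: 17.4
```

```bash
python3 drv.py r 110
```

```text
tcp [579.  211.8 254.2] w 17.417829790858818 F [ 0.5 -0.  -2. ]
side 151 axis [-0.5 -0.1  0.8] lean 32.16608694909387 lo [619.2 225.7 217.4] hi [588.8 220.4 266.5] tip~ [655.9 232.  158.2]
top 0
```

play_rows(
  increments="0 0 0 0.03 0;0 0 0 0.03 0;0 -0.0159 -0.0325 0 -2.02;0 -0.0159 -0.0325 0 -2.02;0 -0.0159 -0.0325 0 -2.02;0 -0.0159 -0.0325 0 -2.02;0 -0.0159 -0.0325 0 -2.02;0 -0.0159 -0.0325 0 -2.02;0 -0.0159 -0.0325 0 -2.02;0 -0.0159 -0.0325 0 -2.02;0 -0.0159 -0.0325 0 -2.02;0 -0.0159 -0.0325 0 -2.02;0 0 0 0 0;0 0 0 -0.03 0;0 0 0 -0.03 0;0 0 0 -0.025 0;0 0 0 0 0;0 0 0 0 0",
)

```text
t: 22.3
ee_pos: [419.8, -113.2, 228.1]
orientation: [-3.125, 0.319, 0.003]
ft_force: [0.3, 0.1, -1.0]
width: 17.4
```

```bash
python3 drv.py r 110;python3 look.py side 5 310 410 100 200
```

```text
tcp [ 419.8 -113.2  228.1] w 17.40757995643752 F [ 0.3  0.1 -1. ]
side 87 axis [-0.6  0.1  0.8] lean 36.70639863680628 lo [ 460.2 -113.9  195. ] hi [ 405.9 -103.3  269.1] tip~ [ 501.2 -122.   138.9]
top 0
scale 6.0
```

View pics/side5.png

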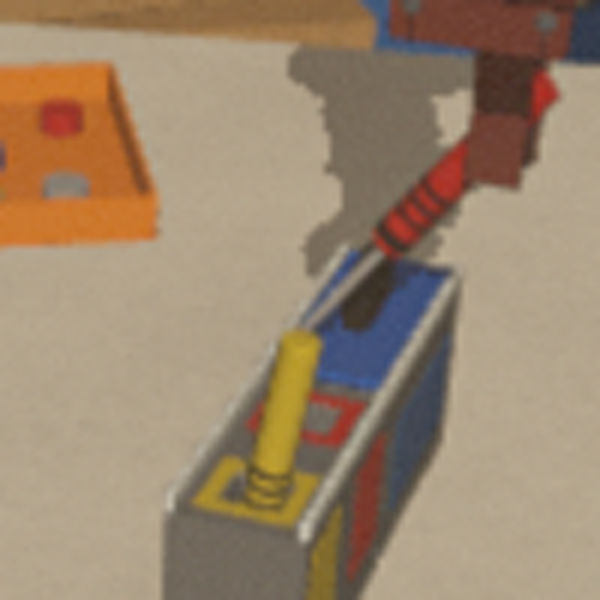

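Yellow is standing in its well (crop (270,430)) and hides the red tip. From the red handle's shoulder at (385,245), corrected as seen for yellow, the tip is about (497,-131), which is where I want it. Descending.

play_rows(
  increments="0 0 0 -0.015 0;0 0 0 -0.015 0;0 0 0 -0.01 0;0 0 0 -0.008 0;0 0 0 0 0;0 0 0 0 0",
)

```text
t: 23.05
ee_pos: [420.3, -113.9, 180.8]
orientation: [3.125, -0.32, 0.001]
ft_force: [0.0, -0.2, -1.3]
width: 17.6
```

play_rows(
  increments="0 0.0049 -0.001 -0.002 0;0 0.0049 -0.001 -0.001 0;0 0.0049 -0.001 0 0;0 0.0049 -0.001 0 0;0 0.0049 -0.001 0 0;0 0.0049 -0.001 0 0;0 0 0 0 0;0 0 0 0 0",
)

```text
t: 23.85
ee_pos: [449.2, -119.7, 177.3]
orientation: [-3.125, 0.32, 0.001]
ft_force: [-2.4, 1.0, -1.8]
width: 17.6
```

```bash
python3 drv.py r 110
```

```text
tcp [ 449.2 -119.7  177.3] w 17.584970525522806 F [-2.4  1.  -1.8]
side 72 axis [-0.5  0.1  0.9] lean 27.23864830286725 lo [ 471.7 -116.1  141. ] hi [ 431.3 -109.3  220.5] tip~ [ 503.3 -121.5   78.7]
top 0
```

play_rows(
  increments="0 0.0049 -0.001 0 0;0 0.0049 -0.001 0 0;0 0.0049 -0.001 0 0;0 0.0049 -0.001 0 0;0 0.0049 -0.001 0 0;0 0.0049 -0.001 0 0;0 0.0049 -0.001 0 0;0 0.0049 -0.001 0 0;0 0.0049 -0.001 0 0;0 0 0 0 0;0 0 0 0 0",
)

```text
t: 25.05
ee_pos: [493.8, -128.9, 177.4]
orientation: [3.125, -0.32, 0.001]
ft_force: [-1.2, -0.2, -1.4]
width: 17.4
```

```bash
python3 drv.py r 110
```

```text
tcp [ 493.8 -128.9  177.4] w 17.42097720315211 F [-1.2 -0.2 -1.4]
side 102 axis [-0.1  0.   1. ] lean 8.591343796768195 lo [ 488.  -120.3  146. ] hi [ 476.4 -118.3  223.9] tip~ [ 498.3 -122.    76.8]
top 0
```

play_rows(
  increments="0 0.0049 -0.001 0 0;0 0 0 0 0;0 0 0 -0.005 0;0 0 0 -0.005 0;0 0 0 -0.005 0;0 0 0 -0.005 0;0 0 0 -0.005 0;0 0 0 0 0",
)

```text
t: 25.95
ee_pos: [497.9, -129.7, 151.6]
orientation: [-3.125, 0.32, 0.002]
ft_force: [-2.5, -0.6, -1.4]
width: 17.3
```

```bash
python3 drv.py r 110
```

```text
tcp [ 497.9 -129.7  151.6] w 17.253660897145505 F [-2.5 -0.6 -1.4]
side 81 axis [-0.1  0.   1. ] lean 4.229728043265755 lo [ 486.5 -120.6  119.6] hi [ 480.7 -119.6  198.8] tip~ [ 491.6 -121.4   49.8]
top 0
```

play_rows(
  increments="0 0 0 -0.004 0;0 0 0 -0.004 0;0 0 0 -0.004 0;0 0 0 0 0",
)

```text
t: 26.45
ee_pos: [498.0, -129.7, 139.8]
orientation: [-3.125, 0.32, 0.001]
ft_force: [-2.5, 0.2, -2.2]
width: 16.8
```

play_rows(
  increments="0 0 0 -0.004 0;0 0 0 -0.003 0;0 0 0 0 0",
)

```text
t: 26.75
ee_pos: [498.1, -129.7, 133.0]
orientation: [-3.125, 0.32, 0.001]
ft_force: [-1.5, 0.4, -1.6]
width: 17.0
```

```bash
python3 drv.py r 110
```

```text
tcp [ 498.1 -129.7  133. ] w 16.976789597315182 F [-1.5  0.4 -1.6]
side 66 axis [-0.1  0.   1. ] lean 4.269112970848237 lo [ 485.5 -120.4  113.2] hi [ 480.5 -119.7  180.2] tip~ [ 490.6 -121.1   43.4]
top 0
```

Following freely, 4–5 mm left. I'll release with a partial opening and rise.

play_rows(
  increments="0 0 0 -0.002 0;0.4 0 0 0 0;0.4 0 0 0 0;0.4 0 0 0 0;0.4 0 0 0 0;0.4 0 0 0 0;0.4 0 0 0.03 0;0.4 0 0 0.04 0;0.4 0 0 0.04 0;0.4 -0.04 0 0.02 0;0.4 -0.04 -0.02 0 0;0.4 -0.04 -0.02 0 0;0.4 -0.03 -0.03 0 0;0.4 -0.01 -0.04 0 0;0.4 0 -0.04 0 0;0.4 0 -0.04 0 0;0.4 0 -0.04 0 0;0.4 0 0 0 0;0.4 0 0 0 0",
)

```text
t: 28.75
ee_pos: [337.9, -360.1, 261.1]
orientation: [-3.124, 0.323, 0.001]
ft_force: [-0.7, 0.7, -0.2]
width: 35.1
```

```bash
python3 look.py side 6 310 410 100 200; python3 - <<'E'
from workcell import ctrl; from h import *
np.set_printoptions(precision=1,suppress=True)
D={n:ctrl.get_image(n) for n in ("side","top")}
ay=np.array([.203,.979])
for n,d in D.items():
    P=pts(d);H=hsv(d);h,s,v=H[...,0],H[...,1],H[...,2];X,Y,Z=P[...,0],P[...,1],P[...,2]
    near=(abs(X-495)<50)&(abs(Y+120)<170)
    for c,m in (("red",((h<6)|(h>172))&(s>130)&(v>50)),("yel",(h>20)&(h<34)&(s>110)&(v>50))):
        q=P[m&near&(Z>108)&(Z<190)]; c0=q.mean(0); w=np.linalg.svd(q-c0)[2][0]; w*=np.sign(w[2])
        print(n,c,len(q),"lean",np.degrees(np.arccos(w[2])),"top z",np.percentile(q[:,2],97),"mid",c0)
    b=P[near&(h>100)&(h<130)&(s>120)&(v>50)&(Z>98)&(Z<110)][:,:2]@ay; o=np.dot([500.2,-94.5],ay)
    print(" cover span y",np.percentile(b,[2,98])-o)
a,b=[(pts(x),x) for x in (dict(np.load("pics/top0.npz")),D["top"])]
for c,(u0,u1,v0,v1) in dict(can=(380,408,118,148),car=(408,430,125,155),spool=(330,350,247,267),tin=(186,218,168,200)).items():
    f=lambda Q:(lambda q:np.median(q[(q[:,2]>15)&(q[:,2]<130)],0))(Q[v0:v1,u0:u1].reshape(-1,3))
    print(c,f(a[0]),f(b[0]))
print(ctrl.get_obs()["ee_pos"],ctrl.get_obs()["t"])
E
```

```text
scale 6.0
side red 126 lean 5.976455038407197 top z 175.0849899367368 mid [ 479.9 -119.3  148.3]
side yel 161 lean 7.530319400577341 top z 175.76857606709314 mid [495.8 -50.8 145.2]
 cover span y [-182.1  -64.6]
top red 63 lean 10.752579446998627 top z 178.61311021865768 mid [ 483.4 -121.7  161.4]
top yel 51 lean 11.8525471422203 top z 178.4532591651465 mid [496.1 -53.9 166.6]
 cover span y [-190.3  -67.7]
can [ 739.1 -111.5   98.8] [ 738.8 -111.5   98.9]
car [ 728.6 -196.2   30.5] [ 728.8 -195.9   29.8]
spool [383.8  43.9  36.8] [383.8  43.8  36.4]
tin [593.6 447.7  45.3] [593.8 447.7  45.2]
[ 338.2 -358.6  261.4] 28.9
```

View pics/side6.png

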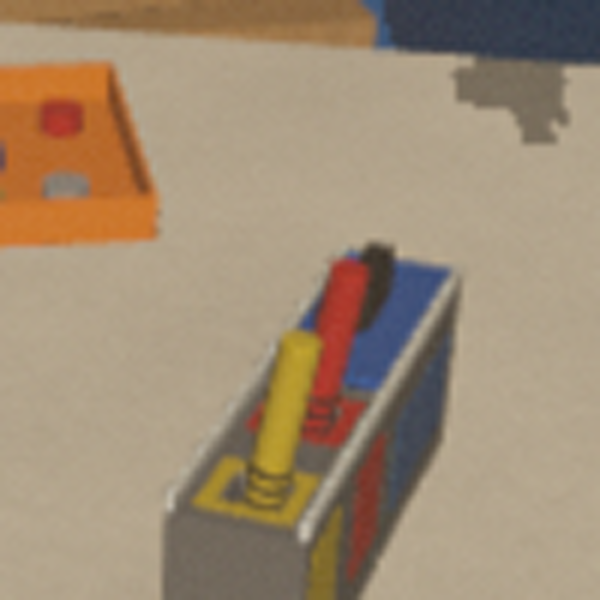

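Both drivers stand in their own wells (yellow at crop (270,430), red at (335,350)) with equal tops at z≈175. The cover is open and the bystanders haven't moved. Handing in.

```bash
python3 -c "
from workcell import ctrl
print(ctrl.close_job())"
```

```text
the job is handed in; nothing more can be done
None
```

The job is handed in with both drivers standing in their own wells and the cover pushed fully open; handing in reported no verdict.

- **Cover:** I pushed it with the shut fingers until it hit its stop, at about 40 N. The plate afterwards spans about -65 to -190 along the holder's y axis, which is about 126–130 mm open.
- **Drivers:** I gripped each one leaning on the rest, put its tip in its well, swung it upright against the well wall and released it just above the bottom. The yellow handle crept to the edge of the finger pads during its swing, but it still went in cleanly.
- **Last checks:** The handle tops are at z of about 175–176 mm, which fits both tips standing on the well bottoms. Leans from the side camera are about 0.13 rad (yellow) and 0.10 rad (red). The top camera gave 0.21 and 0.19 rad from few pixels, which disagrees but is still under 0.25. I did not measure the tips themselves, as they are hidden in the wells.
- **Bystanders:** The can, car, tin and spool show shifts under 1 mm. The gripper ended clear of everything, at about 29 s of the 67 s allowed.

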